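# Finish the tin pyramid and hold up the overfilled tin

### The arm

A 6-joint arm with a two-finger parallel gripper is mounted at the origin on a cart in front of the work surface, level with it; the furniture and walls round the work are solid. World frame = base frame: x ahead of the robot, y to its left, z up, the work surface at z = 0. Lengths are in m, angles in rad, forces in N, time in s.
With the tool pointing down it reaches from about 0.25 to 0.8 m from the base axis. Payload 8.5 kg.
Tool frame: the origin (TCP) lies on the front face of the gripper's body, between the roots of the fingers; the fingertips stand bot.tcp_to_tips ahead of it and the grasp point (between the pads) lies 54 mm ahead of it (bot.tcp_to_tips is the distance from the TCP to the fingertips, in m); z points along the fingers, y is the direction in which the jaws open and shut (so a half turn about z gives the same grasp; the last joint's range is limited). The gripper opens to 85 mm and grips with 20 to 120 N. Pads are 22 mm wide; open, the fingers measure 114 mm over their backs; the gripper's body (76 mm by 85 mm) begins 54 mm behind the grasp point. The pads swing forward as they close: fully open they stand 13 mm farther back than shut.
Start: joints at [0, 0.238, -0.013, 1.319, 0, 1.571], TCP at [0.525, -0, 0.304] pointing down, gripper open.
Joint ranges: [-2.66, 2.66], [-1.03, 1.9], [-1.14, 1.46], [-1.82, 2.27], [-1.45, 1.34], [-3.14, 3.14]. Speed limits (rad/s): [2.22, 2.22, 2.79, 3.14, 3.14, 3.14].

### API

Orientations are given as a unit quaternion [x, y, z, w].
In Python, from station import bot gives the robot as it stands.
- The arm moves only by the tool servo_tool, never from a script. Its argument "plan" is a list of rows, each a list of 7 numbers: the turn, a rotation vector about the tool's x, y, z in units of 6 degrees (1.0 is 6 degrees), then the shift along the tool's x, y, z in units of 25 mm (1.0 is 25 mm), then the finger opening in mm, from 0 to 85.4. In form: [[rx, ry, rz, dx, dy, dz, grip], ...]. A call has 1 to 10 rows; each row is the pose to reach, as a shift and turn from the pose commanded when the call began, along the tool's axes at that moment; what a row does not reach only later rows make up. A row lasts 1/12 s, in which the tool goes at most 41.7 mm and 7.16 degrees, less where a joint would pass 70% of its speed; a pose out of reach is approached as far as the arm can. A call with a gripper value outside its range is refused whole. The fingers move at their own pace and stop on an object; "force" is the grip in N (left out, the last holds). Time passes only in rows, so rows that repeat a pose let the fingers close. It gives the time, the measured TCP pose, the force and the opening at its end, in the units of the state.
- bot.sense(): the state, without advancing time (a new reading comes with each control period).
- bot.read_camera(name): name is "scene" or "side" or "wrist"; returns the picture (480x640x3 uint8, blue, green, red); there is no depth.
- bot.get_calibration(name): a dict with "intrinsics" (3x3 intrinsics, pixels), "k1" (the pictures are not rectified: a ray, as slopes to the right and down, at radius r is drawn at 1 + k1 r^2 times it, then the intrinsics apply), "view" (4x4, takes a point from world to camera coordinates); the wrist camera has in their place "hand_eye" (4x4, takes a point from camera to tool coordinates, whose origin is the TCP and whose axes are the flange's). Camera axes: x right, y down, z forward; pixel columns grow to the right and rows downward; lengths in m; the calibration is good to about 2 mm. A picture is of the moment at which its call begins: read the wrist's pose just before it. get_calibration takes no time and is no camera call.
- bot.hand_in(): hands the job in, once; it reports no verdict.
The state is a dict: "time_s": time; "qpos": joint angles; "qd": joint speeds; "joint_efforts": joint torques, N m; "position": TCP position; "orientation": TCP orientation; "wrist_force": force on the tool from outside, world axes, zero at the start; "moment": the same for the moment, N m; "gripper_width": opening from 0.0 (shut) to 1.0 (fully open).
Only numpy, scipy, OpenCV 4.12 (cv2) and the standard library are available. Lean on these libraries where they do the work, as an engineer would, in place of code of your own. Each camera call takes 0.05 s, during which the arm holds its last target. There are 200 camera calls.

### The job

One of the three red tins on the light tray is overfilled, which can only be told by its weight: heft them, lay the two lighter ones side by side as the second layer of the display pyramid, each lying saddled in a gap between two brown tins and parallel to them, and leave the brown row and the other things where they are. Finish with the heaviest red tin held up still in the gripper, well clear of everything, about 25 cm above the table: the program ends while still holding it.

Things in the scene. Friction and masses are not known exactly. Their poses are not given: they have to be found in the camera images.
- tin_a: red round tin, brass lid, thin cream band, 60 mm diameter, 50 mm long, lying on its round side in a groove of the tin tray. Origin at its middle, also its balance point; y is its long axis (flat ends at y = +-25 mm, lid at +y). Of the three like red tins one, any of them, weighs 0.5 to 0.66 kg, the others 0.2 to 0.24 kg each.
- tin_b: red round tin, brass lid, thin cream band, 60 mm diameter, 50 mm long, lying on its round side in a groove of the tin tray. Origin at its middle, also its balance point; y is its long axis (flat ends at y = +-25 mm, lid at +y). Of the three like red tins one, any of them, weighs 0.5 to 0.66 kg, the others 0.2 to 0.24 kg each.
- tin_c: red round tin, brass lid, thin cream band, 60 mm diameter, 50 mm long, lying on its round side in a groove of the tin tray. Origin at its middle, also its balance point; y is its long axis (flat ends at y = +-25 mm, lid at +y). Of the three like red tins one, any of them, weighs 0.5 to 0.66 kg, the others 0.2 to 0.24 kg each.
- base_a: dark brown round tin with a brass lid, 60 mm diameter, 50 mm long, 0.3 kg, lying loose in a groove of the stand; part of the display's bottom row. Origin at its middle, y along its axis.
- base_b: dark brown round tin with a brass lid, 60 mm diameter, 50 mm long, 0.3 kg, lying loose in a groove of the stand; part of the display's bottom row. Origin at its middle, y along its axis.
- base_c: dark brown round tin with a brass lid, 60 mm diameter, 50 mm long, 0.3 kg, lying loose in a groove of the stand; part of the display's bottom row. Origin at its middle, y along its axis.
- gap_0 (a point): the place of a tin's middle when it lies saddled between base_a and base_b of the bottom row, parallel to them: 49 mm above and 34 mm to the side of their middles. y is the axis along which the tin lies, z up. The two places are 68 mm apart.
- gap_1 (a point): the place of a tin's middle when it lies saddled between base_b and base_c of the bottom row, parallel to them: 49 mm above and 34 mm to the side of their middles. y is the axis along which the tin lies, z up. The two places are 68 mm apart.
- stand: dark wooden display board, fixed, 220 x 64 mm and 12 mm thick; origin under its middle, x along its length. Three grooves 68 mm apart, between ribs 7 mm high, hold the brown tins (their middles 42 mm above the table).
- tin_tray: light wooden board, fixed, 234 x 64 mm and 6 mm thick; origin under its middle, x along its length. Three grooves 75 mm apart, at x = -75, 0 and +75 mm, between ribs 7 mm high, hold the red tins at the start (their middles 36 mm above the table, axes along the board's y).
- round_box_0: round chip-wood box, 90 mm across, 58 mm high; bystander. Origin under its middle.
- round_box_1: round chip-wood box, 90 mm across, 36 mm high; bystander. Origin under its middle.

How it is judged:
By the outcome, as a careful person would: the job done as asked, in the order asked, and still so for the second after the job is handed in, while the arm keeps its last pose, push and grip.
It also fails if it takes over 72 s, if anything falls off the work surface, if the arm or the gripper's body presses on something with over 40 N, if the wrist force passes 120 N, or if a joint passes its speed limit or range.

## Working session

There is one attempt and no reset: what is moved stays moved. The work goes in short steps, Python scripts to look and compute and a tool call to move; the robot and the scene stay as the last step left them, time stands still between calls to the robot, and variables do not carry over. Pictures are saved under pics/ and viewed, about 8 in all and at most 12, crops included, and the job is handed in when it is done.

Besides the shell and the picture viewer there is one more tool, called after "Call:" by a JSON object that holds its "op" and its "data". servo_tool: Moves the arm, as the interface text tells. Its arguments: {"type":"object","properties":{"plan":{"type":"array"},"force":{"type":"number"}},"required":["plan"]}

```bash
ls; mkdir -p pics
python3 - <<'E'
from station import bot
import cv2,numpy as np
s=bot.sense();print({k:np.round(v,3) for k,v in s.items()},bot.tcp_to_tips)
for n in("scene","side","wrist"):
    cv2.imwrite(f"pics/{n}0.png",bot.read_camera(n));c=bot.get_calibration(n);print(n,{k:np.round(v,4).tolist() for k,v in c.items()})
E
```

```text
pics
{'time_s': np.float64(0.0), 'qpos': array([-0.   ,  0.239, -0.014,  1.319, -0.   ,  1.571]), 'qd': array([ 0.001,  0.   ,  0.001, -0.   ,  0.   , -0.   ]), 'joint_efforts': array([ 1.0000e-03, -5.3879e+01,  3.4644e+01,  1.8000e-02,  0.0000e+00,
        0.0000e+00]), 'position': array([ 0.525, -0.   ,  0.303]), 'orientation': array([ 0.707,  0.707, -0.   , -0.   ]), 'wrist_force': array([-0.474, -0.612,  0.019]), 'moment': array([ 0.021, -0.028, -0.023]), 'gripper_width': np.float64(0.996)} 0.0726
scene {'intrinsics': [[451.236, 0.0, 316.9955], [0.0, 451.236, 241.5308], [0.0, 0.0, 1.0]], 'k1': -0.1065, 'view': [[0.648, -0.7616, -0.0024, -0.4237], [-0.5485, -0.4645, -0.6952, 0.264], [0.5284, 0.4518, -0.7188, 0.7213], [0.0, 0.0, 0.0, 1.0]]}
side {'intrinsics': [[605.8598, 0.0, 321.9664], [0.0, 605.8598, 236.8015], [0.0, 0.0, 1.0]], 'k1': -0.0981, 'view': [[-0.9207, -0.3898, -0.0198, 0.4336], [-0.2104, 0.5383, -0.8161, 0.2402], [0.3287, -0.7472, -0.5776, 1.0642], [0.0, 0.0, 0.0, 1.0]]}
wrist {'intrinsics': [[358.1376, 0.0, 321.9554], [0.0, 358.1376, 238.4456], [0.0, 0.0, 1.0]], 'k1': -0.0721, 'hand_eye': [[0.0006, -0.958, -0.2868, 0.0722], [1.0, 0.0006, 0.0001, 0.0004], [0.0, -0.2868, 0.958, -0.0694], [0.0, 0.0, 0.0, 1.0]]}
```

View pics/scene0.png

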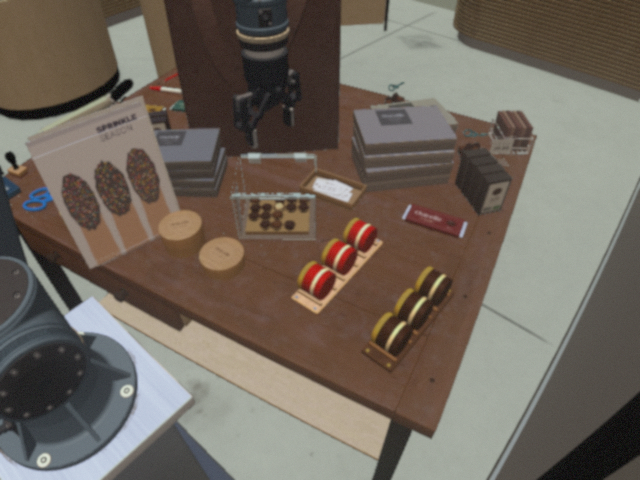

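View pics/side0.png

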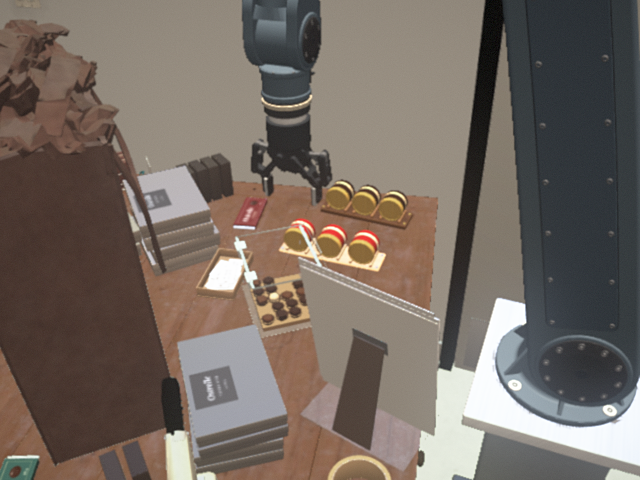

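The scene picture shows three red tins in a row at about (318,280), (338,257), (361,235), with brown tins at (392,330), (413,308), (434,286). The side picture shows the red tins at about (298,235), (332,240), (363,246), and the brown row behind at (340,195) to (393,205).

```bash
cat > h.py <<'E'
from station import bot
import cv2,numpy as np
from scipy.spatial.transform import Rotation as R
def cam(name,s=None):
    c=bot.get_calibration(name);K=np.array(c["intrinsics"]);D=np.array([c["k1"],0,0,0])
    if "view" in c: V=np.array(c["view"])
    else:
        T=np.eye(4);T[:3,:3]=R.from_quat(s["orientation"]).as_matrix();T[:3,3]=s["position"]
        V=np.linalg.inv(T@np.array(c["hand_eye"]))
    return K,D,V
def rays(C,px):
    K,D,V=C;u=cv2.undistortPoints(np.array(px,float).reshape(-1,1,2),K,D)[:,0]
    d=np.c_[u,np.ones(len(u))]@V[:3,:3];o=-V[:3,:3].T@V[:3,3];return o,d
def plane(C,px,z):
    o,d=rays(C,px);return o+d*((z-o[2])/d[:,2])[:,None]
def proj(C,P):
    K,D,V=C;P=np.array(P,float).reshape(-1,3)
    return cv2.projectPoints(P,cv2.Rodrigues(V[:3,:3])[0],V[:3,3],K,D)[0][:,0]
def tri(C1,p1,C2,p2):
    o1,d1=rays(C1,[p1]);o2,d2=rays(C2,[p2]);A=np.c_[d1[0],-d2[0]]
    t=np.linalg.lstsq(A,o2-o1,rcond=None)[0];a=o1+t[0]*d1[0];b=o2+t[1]*d2[0];return (a+b)/2,np.linalg.norm(a-b)
def blobs(m,amin):
    n,l,st,c=cv2.connectedComponentsWithStats(m.astype(np.uint8));return [(c[i].round(1).tolist(),int(st[i,4])) for i in range(1,n) if st[i,4]>=amin]
def red(im):
    h=cv2.cvtColor(im,cv2.COLOR_BGR2HSV);return ((h[...,0]<6)|(h[...,0]>172))&(h[...,1]>185)&(h[...,2]>110)
def cream(im):
    h=cv2.cvtColor(im,cv2.COLOR_BGR2HSV);return (h[...,0]>15)&(h[...,0]<35)&(h[...,1]<120)&(h[...,2]>150)
E
python3 - <<'E'
from h import *
for n,z in(("scene",.05),("side",.05)):
    im=cv2.imread(f"pics/{n}0.png");C=cam(n)
    for nm,f in(("red",red),("cream",cream)):
        for c,a in blobs(f(im),25):
            p=plane(C,[c],z)[0]
            if -.6<p[1]<.1 and p[0]>.2: print(n,nm,c,a,p.round(3))
    # eyeballed
C=cam("scene");S=cam("side")
# tin rows by eye
for a,b in(((318,280),(363,247)),((338,257),(332,241)),((361,235),(299,236)),((392,333),(393,205)),((413,309),(366,199)),((434,286),(340,195))): print(tri(C,a,S,b))
E
```

```text
scene red [355.3, 228.9] 128 [ 0.595 -0.154  0.05 ]
scene red [366.0, 234.9] 99 [ 0.596 -0.181  0.05 ]
scene red [334.3, 250.4] 153 [ 0.52  -0.158  0.05 ]
scene red [345.2, 256.7] 119 [ 0.521 -0.185  0.05 ]
scene red [311.0, 274.0] 179 [ 0.445 -0.163  0.05 ]
scene red [322.2, 280.8] 131 [ 0.446 -0.19   0.05 ]
scene cream [278.7, 205.6] 31 [0.546 0.018 0.05 ]
scene cream [361.9, 230.8] 47 [ 0.6   -0.167  0.05 ]
scene cream [335.9, 286.0] 213 [ 0.453 -0.217  0.05 ]
scene cream [340.7, 253.0] 56 [ 0.523 -0.172  0.05 ]
scene cream [235.5, 253.4] 31 [ 0.389 -0.016  0.05 ]
scene cream [203.2, 259.3] 45 [0.337 0.021 0.05 ]
scene cream [221.8, 264.5] 88 [ 0.352 -0.017  0.05 ]
scene cream [318.1, 276.4] 62 [ 0.449 -0.177  0.05 ]
scene cream [436.5, 283.5] 85 [ 0.578 -0.356  0.05 ]
scene cream [263.5, 378.6] 9800 [ 0.235 -0.246  0.05 ]
scene cream [416.5, 307.3] 96 [ 0.507 -0.356  0.05 ]
scene cream [395.0, 332.4] 110 [ 0.439 -0.356  0.05 ]
side red [334.0, 233.8] 62 [ 0.517 -0.181  0.05 ]
side red [368.9, 232.5] 28 [ 0.447 -0.213  0.05 ]
side red [366.7, 239.7] 66 [ 0.443 -0.186  0.05 ]
side 
[... 668 characters left out ...]
side cream [281.2, 301.3] 999 [0.527 0.065 0.05 ]
side cream [375.4, 296.0] 43 [ 0.365 -0.016  0.05 ]
side cream [284.5, 304.9] 43 [0.517 0.072 0.05 ]
side cream [437.4, 350.3] 49 [0.217 0.081 0.05 ]
(array([ 0.44869159, -0.17578379,  0.0367079 ]), np.float64(0.0032534431861823976))
(array([ 0.5183944 , -0.16904807,  0.03862503]), np.float64(0.0019084015492189185))
(array([ 0.59831461, -0.16564943,  0.03512292]), np.float64(0.004710975693159442))
(array([ 0.436049  , -0.35121094,  0.04475088]), np.float64(0.003699383905559761))
(array([ 0.50333353, -0.35190419,  0.0449561 ]), np.float64(0.0005917127914051252))
(array([ 0.57314428, -0.35343549,  0.04174718]), np.float64(0.004575291718196019))
```

Call:
{"op": "servo_tool", "data": {"plan": [[0, 0, -1.1, -1, -0.3, -0.4, 85], [0, 0, -2.2, -2, -0.6, -0.8, 85], [0, 0, -3.3, -3, -0.9, -1.2, 85], [0, 0, -4.4, -4, -1.2, -1.6, 85], [0, 0, -5.5, -5, -1.5, -2, 85], [0, 0, -6.6, -6, -1.8, -2.4, 85], [0, 0, -7.7, -7, -2.1, -2.7, 85], [0, 0, -8.8, -8, -2.4, -3, 85], [0, 0, -9.9, -9, -2.6, -3, 85], [0, 0, -11, -10, -2.6, -3, 85]]}}

```text
time_s: 0.98
position: [0.459, -0.2512, 0.3795]
orientation: [0.205, 0.979, -0.0, 0.0]
wrist_force: [1.7, -0.5, -0.2]
gripper_width: 0.992
```

Call:
{"op": "servo_tool", "data": {"plan": [[0, 0, -1, 0, 0, 0, 85], [0, 0, -2, 0, 0, 0, 85], [0, 0, -3, 0, 0, 0, 85], [0, 0, -4, 0, 0, 0, 85], [0, 0, -4, 0, 0, 0, 85], [0, 0, -4, 0, 0, 0, 85]]}}

```text
time_s: 1.48
position: [0.4599, -0.25, 0.3787]
orientation: [0.002, 1.0, 0.0, -0.0]
wrist_force: [-0.4, -0.9, 0.5]
gripper_width: 0.995
```

Run:
```python
from h import *
s=bot.sense();im=bot.read_camera("wrist");cv2.imwrite("pics/w1.png",im);np.save("w1.npy",np.r_[s["position"],s["orientation"]])
print(s["position"].round(4),R.from_quat(s["orientation"]).as_matrix().round(3),s["qpos"].round(2),s["wrist_force"])
C=cam("wrist",s)
for nm,f in(("red",red),("cream",cream)):
    for c,a in blobs(f(im),60): print(nm,c,a,plane(C,[c],.05)[0].round(3))
```

```text
[ 0.4599 -0.25    0.3787] [[-1.     0.003 -0.   ]
 [ 0.003  1.     0.   ]
 [ 0.     0.    -1.   ]] [-0.5   0.22  0.16  1.5  -0.   -0.49] [-0.35058839 -0.85679365  0.50960218]
red [371.6, 185.9] 479 [ 0.445 -0.195  0.05 ]
red [393.1, 172.7] 283 [ 0.431 -0.172  0.05 ]
red [394.4, 200.7] 314 [ 0.462 -0.169  0.05 ]
red [394.4, 235.3] 364 [ 0.503 -0.167  0.05 ]
red [373.5, 248.2] 414 [ 0.518 -0.19   0.05 ]
red [395.3, 262.4] 243 [ 0.536 -0.164  0.05 ]
red [395.2, 290.7] 169 [ 0.573 -0.162  0.05 ]
cream [632.5, 120.8] 794 [0.368 0.101 0.05 ]
cream [554.5, 124.4] 4146 [0.376 0.006 0.05 ]
cream [373.8, 217.6] 2823 [ 0.482 -0.192  0.05 ]
cream [217.1, 177.2] 344 [ 0.435 -0.367  0.05 ]
cream [408.8, 187.8] 71 [ 0.447 -0.153  0.05 ]
cream [544.4, 220.4] 710 [0.485 0.011 0.05 ]
cream [221.8, 235.4] 278 [ 0.502 -0.367  0.05 ]
cream [495.9, 266.8] 1536 [ 0.543 -0.04   0.05 ]
cream [564.6, 267.8] 388 [0.545 0.049 0.05 ]
cream [540.9, 258.9] 63 [0.533 0.015 0.05 ]
cream [226.5, 289.4] 252 [ 0.571 -0.367  0.05 ]
cream [540.4, 274.4] 110 [0.553 0.019 0.05 ]
cream [534.2, 286.0] 61 [0.569 0.013 0.05 ]
cream [382.5, 292.4] 92 [ 0.575 -0.177  0.05 ]
cream [517.0, 298.4] 81 [ 0.586 -0.006  0.05 ]
cream [407.7, 312.3] 91 [ 0.603 -0.144  0.05 ]
cream [383.9, 320.5] 60 [ 0.614 -0.173  0.05 ]
cream [473.0, 352.5] 120 [ 0.663 -0.053  0.05 ]
```

View pics/w1.png

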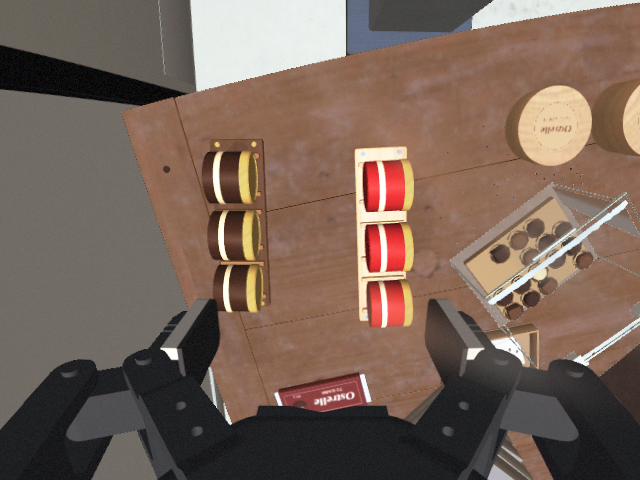

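The wrist picture shows the red tins at about (387,187), (387,248), (389,303) with lids to the right (+y). The brown tins are at about (231,178), (235,236), (238,288). The round boxes, chocolate case and bar are clear of both rows.

```bash
cat >> h.py <<'E'
def tins(im,C,boxes,z,hue):
    """x from the bisector of the tangent rays over the visible body, y from the lid's edge"""
    h=cv2.cvtColor(im,cv2.COLOR_BGR2HSV).astype(int);out=[]
    if hue=="red": m=((h[...,0]<8)|(h[...,0]>170))&(h[...,1]>170)&(h[...,2]>70)
    else: m=(h[...,2]<75)
    br=(h[...,0]>18)&(h[...,0]<32)&(h[...,1]>130)&(h[...,2]>90)
    for (u0,u1,v0,v1) in boxes:
        res=[]
        for k,mm in(("body",m),("lid",br)):
            b=mm[v0:v1,u0:u1]
            n,l,st,c=cv2.connectedComponentsWithStats(b.astype(np.uint8))
            keep=np.isin(l,[i for i in range(1,n) if st[i,4]>40]);
            cols=np.where(keep.sum(0)>15)[0]
            if len(cols)<4: res.append((k,"few"));continue
            for cc in (cols[len(cols)//4],cols[3*len(cols)//4]) if k=="body" else (cols[len(cols)//2],):
                r=np.where(keep[:,cc])[0];o,d=rays(C,[[cc+u0,r[0]+v0-.5],[cc+u0,r[-1]+v0+.5]])
                d/=np.linalg.norm(d[:,[0,2]],axis=1)[:,None];b_=d.sum(0);p=o+b_*((z-o[2])/b_[2])
                ang=np.arccos(np.clip((d[0,[0,2]]*d[1,[0,2]]).sum(),-1,1));D=np.hypot(p[0]-o[0],p[2]-o[2])*np.sin(ang/2)*2
                res.append((k,cc+u0,(r[0]+v0,r[-1]+v0),"x",round(p[0],4),"dia",round(D,4),"y",round(p[1],4)))
            vm=(r[0]+r[-1])/2+v0
            for q,uu in(("L",cols[0]+u0-.5),("R",cols[-1]+u0+.5)):
                res.append((k+q,uu,"ytop",plane(C,[[uu,vm]],z+.03)[0][1].round(4),"ybot",plane(C,[[uu,vm]],z-.03)[0][1].round(4)))
        out.append(res)
        for r in res: print(*r)
        print()
E
python3 - <<'E'
from h import *
im=cv2.imread("pics/w1.png");a=np.load("w1.npy");C=cam("wrist",dict(position=a[:3],orientation=a[3:]))
tins(im,C,[(352,420,157,213),(352,420,221,277),(362,420,278,330)],.036,"red")
tins(im,C,[(195,266,146,206),(195,270,208,264),(200,272,262,314)],.042,"brown")
print("tray corners",plane(C,[[356,149.5],[407.5,147.5],[359.5,321],[412,319]],.006).round(4))
print("stand corners",plane(C,[[211,140],[263.5,139],[270,304]],.012).round(4))
E
```

```text
body 372 (np.int64(162), np.int64(211)) x 0.4483 dia 0.0572 y -0.1929
body 396 (np.int64(163), np.int64(209)) x 0.4477 dia 0.0538 y -0.165
bodyL 362.5 ytop -0.2073 ybot -0.2005
bodyR 404.5 ytop -0.1621 ybot -0.1482
lid few

body 374 (np.int64(225), np.int64(270)) x 0.5221 dia 0.0557 y -0.1878
body 396 (np.int64(223), np.int64(270)) x 0.5209 dia 0.0581 y -0.161
bodyL 365.5 ytop -0.202 ybot -0.1943
bodyR 404.5 ytop -0.1579 ybot -0.1434
lid few

body 377 (np.int64(282), np.int64(324)) x 0.5964 dia 0.0541 y -0.1809
body 397 (np.int64(280), np.int64(324)) x 0.5952 dia 0.0567 y -0.1553
bodyL 370.5 ytop -0.1937 ybot -0.1848
bodyR 403.5 ytop -0.1545 ybot -0.1394
lid few

body 211 (np.int64(152), np.int64(202)) x 0.4358 dia 0.0572 y -0.3767
body 233 (np.int64(152), np.int64(202)) x 0.436 dia 0.0571 y -0.3515
bodyL 205.5 ytop -0.3732 ybot -0.3927
bodyR 238.5 ytop -0.3382 ybot -0.3521
lid 249 (np.int64(160), np.int64(201)) x 0.4401 dia 0.0471 y -0.3334
lidL 243.5 ytop -0.3331 ybot -0.3462
lidR 256.5 ytop -0.3194 ybot -0.3303

body 217 (np.int64(211), np.int64(259)) x 0.5041 dia 0.0581 y -0.3755
[... 164 characters left out ...]
216), np.int64(248)) x 0.5006 dia 0.0389 y -0.3298
lidL 249.5 ytop -0.33 ybot -0.3427
lidR 259.5 ytop -0.319 ybot -0.3299

body 220 (np.int64(265), np.int64(310)) x 0.5718 dia 0.0567 y -0.3778
body 240 (np.int64(265), np.int64(310)) x 0.5717 dia 0.0566 y -0.3527
bodyL 214.5 ytop -0.3748 ybot -0.3946
bodyR 245.5 ytop -0.3388 ybot -0.3528
lid 256 (np.int64(265), np.int64(311)) x 0.5724 dia 0.0578 y -0.3328
lidL 252.5 ytop -0.3307 ybot -0.3435
lidR 261.5 ytop -0.3204 ybot -0.3315

tray corners [[ 0.4077 -0.2095  0.006 ]
 [ 0.4051 -0.1472  0.006 ]
 [ 0.6395 -0.1989  0.006 ]
 [ 0.6371 -0.1256  0.006 ]]
stand corners [[ 0.3952 -0.3823  0.012 ]
 [ 0.3948 -0.3196  0.012 ]
 [ 0.6099 -0.3212  0.012 ]]
```

Call:
{"op": "servo_tool", "data": {"plan": [[0, 0, -0.47, 0.2, 1.5, 0.5, 85], [0, 0, -0.47, 0.46, 2.98, 1.8, 85], [0, 0, -0.47, 0.46, 2.98, 3.4, 85], [0, 0, -0.47, 0.46, 2.98, 5, 85], [0, 0, -0.47, 0.46, 2.98, 6.6, 85], [0, 0, -0.47, 0.46, 2.98, 8.2, 85], [0, 0, -0.47, 0.46, 2.98, 9.6, 85], [0, 0, -0.47, 0.46, 2.98, 10.6, 85], [0, 0, -0.47, 0.46, 2.98, 11.3, 85], [0, 0, -0.47, 0.46, 2.98, 11.54, 85]], "force": 50}}

```text
time_s: 2.37
position: [0.447, -0.1748, 0.0878]
orientation: [-0.023, 1.0, 0.001, -0.002]
wrist_force: [0.3, -0.6, 1.4]
gripper_width: 0.992
```

Call:
{"op": "servo_tool", "data": {"plan": [[0, 0, 0, 0, 0, 0, 80], [0, 0, 0, 0, 0, 0, 70], [0, 0, 0, 0, 0, 0, 60], [0, 0, 0, 0, 0, 0, 55], [0, 0, 0, 0, 0, 0, 50], [0, 0, 0, 0, 0, 0, 44], [0, 0, 0, 0, 0, 0, 44], [0, 0, 0, 0, 0, 0, 44], [0, 0, 0, 0, 0, 0, 44], [0, 0, 0, 0, 0, 0, 44]], "force": 50}}

```text
time_s: 3.2
position: [0.4491, -0.1757, 0.0916]
orientation: [-0.025, 1.0, -0.0, 0.001]
wrist_force: [-0.7, 0.4, 6.4]
gripper_width: 0.578
```

Run:
```python
from h import *
s=bot.sense();print({k:np.round(v,3) for k,v in s.items()})
cv2.imwrite("pics/w2.png",bot.read_camera("wrist"))
```

```text
{'time_s': np.float64(3.2), 'qpos': array([-0.373,  0.34 , -0.472,  0.757,  0.   , -0.422]), 'qd': array([ 0.001, -0.   ,  0.001,  0.002,  0.   ,  0.002]), 'joint_efforts': array([-1.3300e-01, -4.9883e+01,  2.4577e+01, -4.5000e-01, -7.7000e-02,
        2.2000e-02]), 'position': array([ 0.449, -0.176,  0.092]), 'orientation': array([-0.025,  1.   , -0.   ,  0.001]), 'wrist_force': array([-0.677,  0.376,  6.395]), 'moment': array([0.129, 0.201, 0.036]), 'gripper_width': np.float64(0.578)}
```

View pics/w2.png

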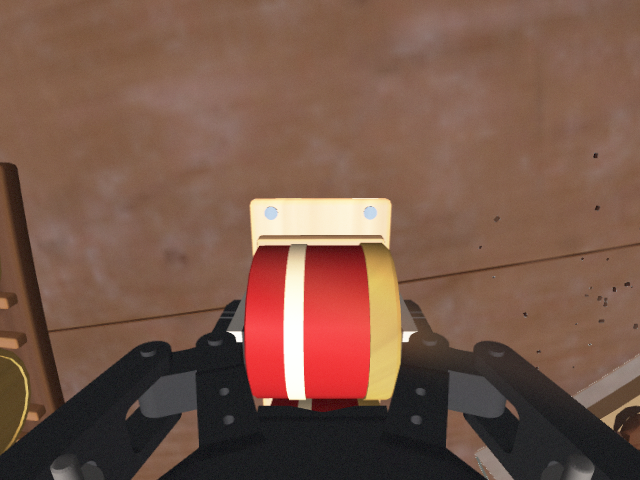

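The picture shows the near red tin gripped by its ends between the pads, centred at about (322,320).

Call:
{"op": "servo_tool", "data": {"plan": [[0, 0, 0, 0, 0, -0.4, 44], [0, 0, 0, 0, 0, -1.2, 44], [0, 0, 0, 0, 0, -2.2, 44], [0, 0, 0, 0, 0, -3.2, 44], [0, 0, 0, 0, 0, -4.2, 44], [0, 0, 0, 0, 0, -4.5, 44], [0, 0, 0, 0, 0, -4.5, 44], [0, 0, 0, 0, 0, -4.5, 44], [0, 0, 0, 0, 0, -4.5, 44], [0, 0, 0, 0, 0, -4.5, 44]]}}

```text
time_s: 4.08
position: [0.4477, -0.1752, 0.2014]
orientation: [-0.025, 1.0, 0.0, -0.001]
wrist_force: [-0.4, 0.4, -1.4]
gripper_width: 0.582
```

```bash
cat > f.py <<'E'
from h import *
F=[]
for i in range(8): bot.read_camera("side"); F.append(bot.sense()["wrist_force"])
s=bot.sense();print("F",np.mean(F,0).round(2),np.std(F,0).round(2),"pos",s["position"].round(4),"M",R.from_quat(s["orientation"]).as_matrix().round(3).tolist(),"w",s["gripper_width"]*85.4,"moment",s["moment"].round(3))
E
python3 f.py
```

```text
F [-0.02  0.1  -2.29] [0.39 0.38 0.31] pos [ 0.4484 -0.1755  0.2027] M [[-0.999, -0.049, -0.0], [-0.049, 0.999, 0.0], [0.0, 0.0, -1.0]] w 48.97885421844961 moment [ 0.01  -0.006  0.001]
```

First tin is light (2.3 N, about 0.23 kg), so it goes to gap_0.

Call:
{"op": "servo_tool", "data": {"plan": [[0, 0, 0, -0.06, -0.8, 0, 44], [0, 0, 0.2, -0.14, -1.9, 0, 44], [0, 0, 0.3, -0.22, -3, 0, 44], [0, 0, 0.5, -0.31, -4.2, 0, 44], [0, 0, 0.5, -0.4, -5.4, 0, 44], [0, 0, 0.5, -0.48, -6.4, 0, 44], [0, 0, 0.5, -0.52, -7, 0, 44], [0, 0, 0.5, -0.52, -7.03, 0.6, 44], [0, 0, 0.5, -0.52, -7.03, 1.3, 44], [0, 0, 0.5, -0.52, -7.03, 1.3, 44]]}}

```text
time_s: 5.32
position: [0.4688, -0.35, 0.1673]
orientation: [0.002, 1.0, 0.001, -0.002]
wrist_force: [0.2, 1.2, -2.7]
gripper_width: 0.576
```

Call:
{"op": "servo_tool", "data": {"plan": [[0, 0, 0, 0, 0, 0, 44], [0, 0, 0, 0, 0, 0, 44], [0, 0, 0, 0, 0, 0, 44]]}}

```text
time_s: 5.57
position: [0.4706, -0.3505, 0.1715]
orientation: [0.001, 1.0, -0.0, 0.001]
wrist_force: [0.6, -0.3, -1.4]
gripper_width: 0.576
```

Run:
```python
from h import *
s=bot.sense();print(s["position"].round(4),R.from_quat(s["orientation"]).as_matrix().round(3).tolist(),s["wrist_force"])
a=bot.read_camera("wrist");b=bot.read_camera("scene");cv2.imwrite("pics/s3.png",b);cv2.imwrite("pics/w3.png",a)
b=cv2.resize(b[200:390,320:500],None,fx=2.5,fy=2.5)
c=np.zeros((480,1090,3),np.uint8);c[:,:640]=a;c[:475,640:]=b
cv2.imwrite("pics/m3.png",cv2.resize(c,(800,352)))
```

```text
[ 0.4706 -0.3505  0.1715] [[-1.0, 0.003, 0.001], [0.003, 1.0, -0.001], [-0.001, -0.001, -1.0]] [ 0.64805419 -0.34191638 -1.39269026]
```

View pics/m3.png

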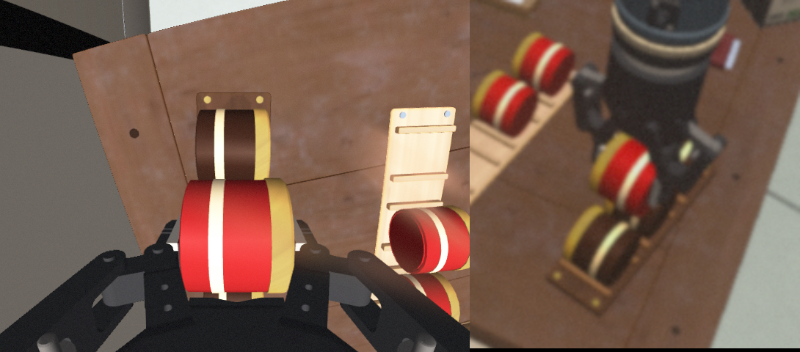

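The view shows the held tin over base_a and base_b, centred at column 320 like the brown row, and parallel to it.

Call:
{"op": "servo_tool", "data": {"plan": [[0, 0, 0, 0, 0, 0.3, 44], [0, 0, 0, 0, 0, 0.6, 44], [0, 0, 0, 0, 0, 0.8, 44], [0, 0, 0, 0, 0, 0.9, 44], [0, 0, 0, 0, 0, 0.95, 44], [0, 0, 0, 0, 0, 0.95, 44], [0, 0, 0, 0, 0, 0.95, 44], [0, 0, 0, 0, 0, 0.95, 44]]}}

```text
time_s: 6.33
position: [0.4714, -0.3503, 0.148]
orientation: [0.001, 1.0, -0.0, 0.002]
wrist_force: [1.7, 5.0, 13.0]
gripper_width: 0.579
```

```bash
python3 f.py
```

```text
F [ 2.61  4.72 12.72] [0.49 0.55 0.46] pos [ 0.4714 -0.3502  0.148 ] M [[-1.0, 0.002, 0.004], [0.002, 1.0, -0.0], [-0.004, -0.0, -1.0]] w 49.89552627018909 moment [ 1.012 -0.319 -0.103]
```

Call:
{"op": "servo_tool", "data": {"plan": [[0, 0, 0, -0.03, 0, -0.04, 44], [0, 0, 0, -0.04, 0, -0.05, 44], [0, 0, 0, -0.04, 0, -0.05, 44], [0, 0, 0, -0.04, 0, -0.05, 44]]}}

```text
time_s: 7.07
position: [0.4713, -0.3504, 0.1478]
orientation: [0.002, 1.0, 0.0, 0.0]
wrist_force: [1.2, 0.9, 3.0]
gripper_width: 0.58
```

```bash
python3 f.py
python3 - <<'E'
from h import *
a=bot.read_camera("scene")[210:390,330:510];b=bot.read_camera("side")[150:270,270:450]
cv2.imwrite("pics/m4.png",np.hstack([cv2.resize(a,(400,400),interpolation=2),cv2.resize(b,(400,267),interpolation=2)[:400] if 0 else cv2.copyMakeBorder(cv2.resize(b,(400,267),interpolation=2),0,133,0,0,0)]))
E
```

```text
F [1.52 1.27 2.95] [0.41 0.61 0.42] pos [ 0.4711 -0.3504  0.1479] M [[-1.0, 0.003, -0.0], [0.003, 1.0, -0.0], [0.0, -0.0, -1.0]] w 49.415016019939756 moment [ 0.315 -0.222 -0.015]
```

View pics/m4.png

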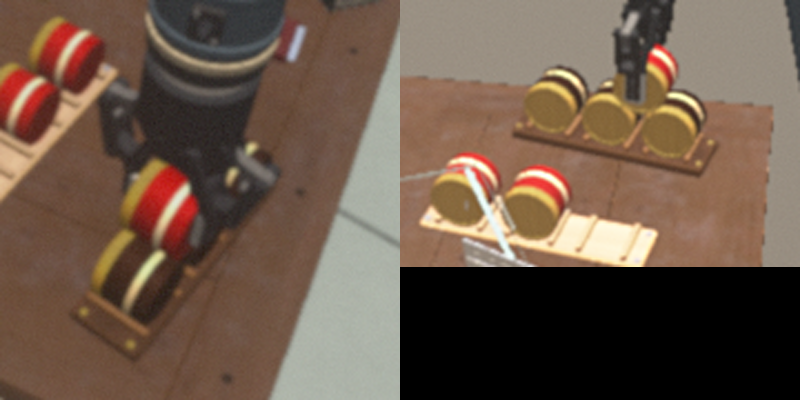

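The picture shows the red tin seated in the valley between base_a and base_b. Now I'll release it and go up.

Call:
{"op": "servo_tool", "data": {"plan": [[0, 0, 0, 0, 0, 0, 50], [0, 0, 0, 0, 0, 0, 53], [0, 0, 0, 0, 0, 0, 56], [0, 0, 0, 0, 0, 0, 62], [0, 0, 0, 0, 0, 0, 70], [0, 0, 0, 0, 0, 0, 78], [0, 0, 0, 0, 0, 0, 85], [0, 0, 0, 0, 0, 0, 85], [0, 0, 0, 0, 0, 0, 85]]}}

```text
time_s: 8.32
position: [0.471, -0.3504, 0.1479]
orientation: [0.002, 1.0, -0.0, -0.0]
wrist_force: [0.5, -0.2, -0.2]
gripper_width: 0.994
```

Call:
{"op": "servo_tool", "data": {"plan": [[0, 0, 0, 0, 0, -0.2, 85], [0, 0, 0, 0, 0, -0.8, 85], [0, 0, 0, 0, 0, -1.6, 85], [0, 0, 0, 0, 0, -2.6, 85], [0, 0, 0, 0, 0, -3.6, 85], [0, 0, 0, 0, 0, -4.8, 85], [0, 0, 0, 0, 0, -5.6, 85], [0, 0, 0, 0, 0, -6, 85], [0, 0, 0, 0, 0, -6, 85], [0, 0, 0, 0, 0, -6, 85]]}}

```text
time_s: 9.15
position: [0.4711, -0.3504, 0.2975]
orientation: [0.002, 1.0, -0.0, -0.0]
wrist_force: [0.3, 0.3, 0.1]
gripper_width: 0.998
```

```bash
python3 f.py
python3 - <<'E'
from h import *
s=bot.sense();w=bot.read_camera("wrist");cv2.imwrite("pics/w5.png",w);print(s["position"]);np.save("w5.npy",np.r_[s["position"],s["orientation"]])
E
```

```text
F [-0.29 -0.02  0.01] [0.68 0.51 0.54] pos [ 0.471  -0.3503  0.2972] M [[-1.0, 0.003, -0.001], [0.003, 1.0, 0.001], [0.001, 0.001, -1.0]] w 84.95342900681268 moment [ 0.018 -0.027 -0.071]
[ 0.47096195 -0.35029471  0.29723786]
```

View pics/w5.png

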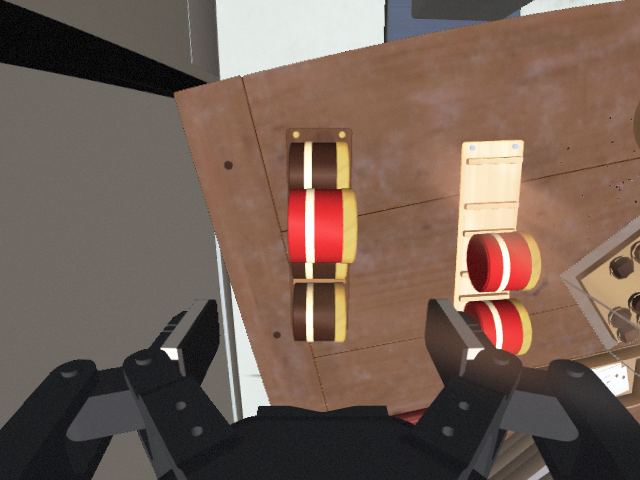

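The wrist picture shows the first red tin lying saddled between base_a and base_b, around (322,226), with the brown row unmoved. The two remaining red tins are at (505,262) and (500,325).

Run:
```python
from h import *
im=cv2.imread("pics/w5.png");a=np.load("w5.npy");C=cam("wrist",dict(position=a[:3],orientation=a[3:]))
tins(im,C,[(280,365,180,270)],.091,"red")
tins(im,C,[(285,352,278,346)],.042,"brown")
tins(im,C,[(460,545,225,298)],.036,"red")
```

```text
body 299 (np.int64(189), np.int64(261)) x 0.4695 dia 0.0577 y -0.3692
body 331 (np.int64(189), np.int64(262)) x 0.47 dia 0.0585 y -0.3438
bodyL 287.5 ytop -0.3754 ybot -0.3814
bodyR 342.5 ytop -0.3364 ybot -0.3329
lid 350 (np.int64(194), np.int64(262)) x 0.4721 dia 0.0548 y -0.3286
lidL 342.5 ytop -0.3364 ybot -0.3328
lidR 356.5 ytop -0.3265 ybot -0.3204

body 299 (np.int64(283), np.int64(340)) x 0.5719 dia 0.0576 y -0.3744
body 319 (np.int64(283), np.int64(340)) x 0.5719 dia 0.0576 y -0.3542
bodyL 293.5 ytop -0.3773 ybot -0.3826
bodyR 331.5 ytop -0.3424 ybot -0.3407
lid 341 (np.int64(291), np.int64(341)) x 0.5772 dia 0.0508 y -0.3319
lidL 334.5 ytop -0.3396 ybot -0.3373
lidR 345.5 ytop -0.3295 ybot -0.3251

body 481 (np.int64(250), np.int64(291)) x 0.5311 dia 0.0421 y -0.191
body 515 (np.int64(258), np.int64(289)) x 0.5348 dia 0.0324 y -0.1547
bodyL 467.5 ytop -0.2179 ybot -0.1913
bodyR 527.5 ytop -0.1604 ybot -0.1223
lid few
```

Call:
{"op": "servo_tool", "data": {"plan": [[0, 0, 0, -0.2, 0.8, 0, 85], [0, 0, -0.2, -0.6, 2.2, 0.4, 80], [0, 0, -0.3, -1, 3.7, 1, 74], [0, 0, -0.47, -1.4, 5.1, 1.8, 72], [0, 0, -0.47, -1.8, 6.4, 2.8, 72], [0, 0, -0.47, -2, 7.14, 4, 72], [0, 0, -0.47, -2, 7.14, 5, 72], [0, 0, -0.47, -2, 7.14, 5, 72], [0, 0, -0.47, -2, 7.14, 5, 72], [0, 0, -0.47, -2, 7.14, 5, 72]]}}

```text
time_s: 10.43
position: [0.5222, -0.1727, 0.1742]
orientation: [-0.023, 1.0, -0.0, 0.001]
wrist_force: [0.1, 0.3, -0.4]
gripper_width: 0.84
```

Run:
```python
from h import *
s=bot.sense();im=bot.read_camera("wrist");cv2.imwrite("pics/w6.png",im)
print(s["position"].round(4),R.from_quat(s["orientation"]).as_matrix().round(3).tolist(),s["gripper_width"]*85.4)
h=red(im);print(blobs(h,400))
```

```text
[ 0.5222 -0.1727  0.1742] [[-0.999, -0.045, 0.001], [-0.045, 0.999, -0.001], [-0.001, -0.001, -1.0]] 71.69479011095792
[([291.5, 229.5], 829), ([334.0, 232.8], 1642), ([291.2, 286.4], 497), ([336.1, 282.9], 459), ([296.8, 342.6], 716), ([333.6, 345.7], 1074), ([296.6, 389.6], 527), ([335.0, 390.0], 884)]
```

View pics/w6.png

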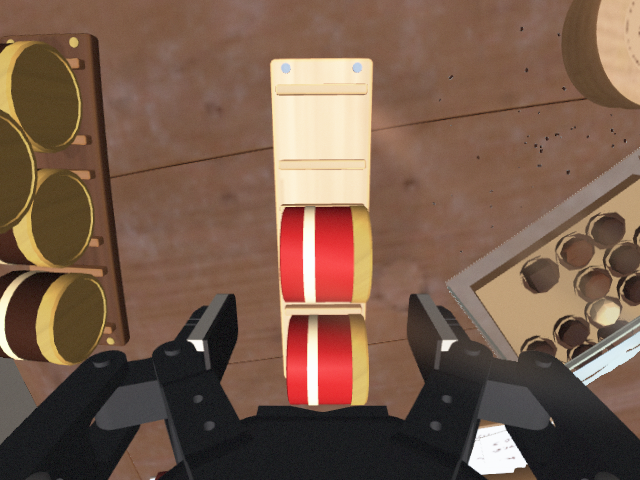

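The picture shows the middle tin centred under the gripper at (326,254), with the chocolate case corner at (450,285) clear of the right finger.

Call:
{"op": "servo_tool", "data": {"plan": [[0, 0, 0, 0, 0, 0.8, 72], [0, 0, 0, 0, 0, 1.8, 72], [0, 0, 0, 0, 0, 2.8, 72], [0, 0, 0, 0, 0, 3.3, 72], [0, 0, 0, 0, 0, 3.35, 66], [0, 0, 0, 0, 0, 3.35, 60], [0, 0, 0, 0, 0, 3.35, 54], [0, 0, 0, 0, 0, 3.35, 48], [0, 0, 0, 0, 0, 3.35, 44], [0, 0, 0, 0, 0, 3.35, 44]], "force": 50}}

```text
time_s: 11.32
position: [0.5228, -0.1725, 0.0911]
orientation: [-0.023, 1.0, -0.001, 0.002]
wrist_force: [-0.0, 0.5, 6.4]
gripper_width: 0.581
```

Call:
{"op": "servo_tool", "data": {"plan": [[0, 0, 0, 0, 0, 0, 44], [0, 0, 0, 0, 0, 0, 44], [0, 0, 0, 0, 0, -0.4, 44], [0, 0, 0, 0, 0, -1.2, 44], [0, 0, 0, 0, 0, -2.2, 44], [0, 0, 0, 0, 0, -3.2, 44], [0, 0, 0, 0, 0, -4.2, 44], [0, 0, 0, 0, 0, -4.5, 44], [0, 0, 0, 0, 0, -4.5, 44], [0, 0, 0, 0, 0, -4.5, 44]]}}

```text
time_s: 12.15
position: [0.5214, -0.172, 0.2013]
orientation: [-0.023, 1.0, -0.0, -0.0]
wrist_force: [-0.5, 0.4, -5.6]
gripper_width: 0.581
```

Call:
{"op": "servo_tool", "data": {"plan": [[0, 0, 0, 0, 0, 0, 44], [0, 0, 0, 0, 0, 0, 44], [0, 0, 0, 0, 0, 0, 44]]}}

```text
time_s: 12.4
position: [0.521, -0.1719, 0.2002]
orientation: [-0.023, 1.0, 0.0, -0.001]
wrist_force: [-0.6, 0.3, -5.3]
gripper_width: 0.576
```

```bash
python3 f.py
```

```text
F [ 0.21 -0.2  -5.3 ] [0.63 0.3  0.73] pos [ 0.5216 -0.1721  0.2016] M [[-0.999, -0.046, -0.0], [-0.046, 0.999, 0.0], [0.0, 0.0, -1.0]] w 49.53468226820346 moment [-0.015 -0.024  0.014]
```

The middle tin weighs 5.3 N (about 0.54 kg), so it is the heavy one. I'll put it back in its groove and fetch the third.

Call:
{"op": "servo_tool", "data": {"plan": [[0, 0, 0, 0, 0, 0.8, 44], [0, 0, 0, 0, 0, 1.8, 44], [0, 0, 0, 0, 0, 2.8, 44], [0, 0, 0, 0, 0, 3.7, 44], [0, 0, 0, 0, 0, 4.2, 44], [0, 0, 0, 0, 0, 4.4, 44], [0, 0, 0, 0, 0, 4.46, 44], [0, 0, 0, 0, 0, 4.46, 44], [0, 0, 0, 0, 0, 4.46, 50], [0, 0, 0, 0, 0, 4.46, 54]]}}

```text
time_s: 13.63
position: [0.5223, -0.1723, 0.0909]
orientation: [-0.023, 1.0, -0.0, 0.001]
wrist_force: [1.0, -0.5, -0.1]
gripper_width: 0.637
```

Call:
{"op": "servo_tool", "data": {"plan": [[0, 0, 0, 0, 0, 0, 60], [0, 0, 0, 0, 0, 0, 66], [0, 0, 0, 0, 0, 0, 72], [0, 0, 0, 0, 0, 0, 72], [0, 0, 0, 0, 0, -0.4, 72], [0, 0, 0, 0, 0, -1.4, 72], [0, 0, 0, 0, 0, -2.6, 72], [0, 0, 0, -0.6, 0, -3.4, 72], [0, 0, 0, -1.6, 0, -3.4, 72], [0, 0, 0, -2.6, 0, -3.4, 72]]}}

```text
time_s: 14.47
position: [0.5879, -0.1694, 0.1782]
orientation: [-0.023, 1.0, -0.001, 0.002]
wrist_force: [0.2, -0.3, -0.5]
gripper_width: 0.843
```

Call:
{"op": "servo_tool", "data": {"plan": [[0, 0, 0, -0.39, 0, 0, 72], [0, 0, 0, -0.39, 0, 0, 72], [0, 0, 0, -0.39, 0, 0, 72], [0, 0, 0, -0.39, 0, 0, 72]]}}

```text
time_s: 14.8
position: [0.5954, -0.1685, 0.1752]
orientation: [-0.023, 1.0, 0.0, -0.001]
wrist_force: [-0.5, 0.3, -0.1]
gripper_width: 0.843
```

Run:
```python
from h import *
s=bot.sense();im=bot.read_camera("wrist");cv2.imwrite("pics/w7.png",im)
print(s["position"].round(4),R.from_quat(s["orientation"]).as_matrix().round(3).tolist(),s["gripper_width"]*85.4)
```

```text
[ 0.5954 -0.1685  0.1752] [[-0.999, -0.046, -0.001], [-0.046, 0.999, 0.0], [0.001, 0.0, -1.0]] 71.95024042722946
```

View pics/w7.png

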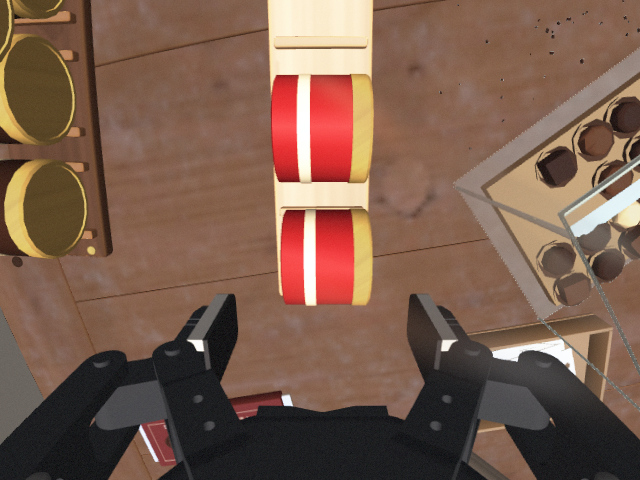

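The picture shows the heavy tin back in the middle groove at (322,128). The third tin is centred under the gripper at (327,257) and the way down is clear.

Call:
{"op": "servo_tool", "data": {"plan": [[0, 0, 0, 0, 0, 0.8, 72], [0, 0, 0, 0, 0, 1.8, 72], [0, 0, 0, 0, 0, 2.8, 72], [0, 0, 0, 0, 0, 3.3, 72], [0, 0, 0, 0, 0, 3.38, 66], [0, 0, 0, 0, 0, 3.38, 60], [0, 0, 0, 0, 0, 3.38, 54], [0, 0, 0, 0, 0, 3.38, 48], [0, 0, 0, 0, 0, 3.38, 44], [0, 0, 0, 0, 0, 3.38, 44]], "force": 50}}

```text
time_s: 15.68
position: [0.5968, -0.1688, 0.092]
orientation: [-0.023, 1.0, -0.0, 0.001]
wrist_force: [-1.4, -0.8, 6.3]
gripper_width: 0.579
```

Call:
{"op": "servo_tool", "data": {"plan": [[0, 0, 0, 0, 0, 0, 44], [0, 0, 0, 0, 0, 0, 44], [0, 0, 0, 0, 0, -0.4, 44], [0, 0, 0, 0, 0, -1.2, 44], [0, 0, 0, 0, 0, -2.2, 44], [0, 0, 0, 0, 0, -3.2, 44], [0, 0, 0, 0, 0, -4.2, 44], [0, 0, 0, 0, 0, -4.5, 44], [0, 0, 0, 0, 0, -4.5, 44], [0, 0, 0, 0, 0, -4.5, 44]]}}

```text
time_s: 16.52
position: [0.5961, -0.1686, 0.2027]
orientation: [-0.023, 1.0, -0.0, -0.0]
wrist_force: [0.0, -0.5, -2.8]
gripper_width: 0.58
```

Call:
{"op": "servo_tool", "data": {"plan": [[0, 0, 0, 0, 0, 0, 44], [0, 0, 0, 0, 0, 0, 44], [0, 0, 0, 0, 0, 0, 44]]}}

```text
time_s: 16.77
position: [0.5958, -0.1685, 0.2016]
orientation: [-0.023, 1.0, 0.0, -0.001]
wrist_force: [0.4, -0.8, -2.7]
gripper_width: 0.578
```

```bash
python3 f.py
```

```text
F [ 0.17 -0.21 -2.45] [0.52 0.33 0.47] pos [ 0.5963 -0.1686  0.2031] M [[-0.999, -0.046, -0.0], [-0.046, 0.999, 0.0], [0.0, 0.0, -1.0]] w 49.12597248237602 moment [-0.032 -0.011  0.02 ]
```

The third tin is light (2.45 N), so it goes to gap_1.

Call:
{"op": "servo_tool", "data": {"plan": [[0, 0, 0, 0.3, -0.8, -0.4, 44], [0, 0, 0.2, 0.7, -2, -0.6, 44], [0, 0, 0.3, 1.1, -3.1, -0.6, 44], [0, 0, 0.5, 1.5, -4.3, -0.6, 44], [0, 0, 0.5, 2, -5.5, -0.6, 44], [0, 0, 0.5, 2.4, -6.6, -0.6, 44], [0, 0, 0.5, 2.61, -7.18, -0.4, 44], [0, 0, 0.5, 2.61, -7.18, 0.4, 44], [0, 0, 0.5, 2.61, -7.18, 1.3, 44], [0, 0, 0.5, 2.61, -7.18, 1.3, 44]]}}

```text
time_s: 18.0
position: [0.5376, -0.3501, 0.1664]
orientation: [0.004, 1.0, 0.002, -0.003]
wrist_force: [-1.3, 1.7, -3.1]
gripper_width: 0.584
```

Call:
{"op": "servo_tool", "data": {"plan": [[0, 0, 0, 0, 0, 0, 44], [0, 0, 0, 0, 0, 0, 44], [0, 0, 0, 0, 0, 0, 44]]}}

```text
time_s: 18.25
position: [0.5402, -0.3509, 0.1721]
orientation: [0.003, 1.0, -0.001, 0.001]
wrist_force: [0.9, -0.3, -2.4]
gripper_width: 0.579
```

```bash
python3 f.py
python3 - <<'E'
from h import *
s=bot.sense();im=bot.read_camera("wrist");cv2.imwrite("pics/w8.png",im)
print(s["position"])
E
```

```text
F [ 0.05 -0.01 -2.13] [0.52 0.45 0.27] pos [ 0.5395 -0.3509  0.1709] M [[-1.0, 0.006, 0.0], [0.006, 1.0, -0.0], [-0.0, -0.0, -1.0]] w 49.28339893305256 moment [-0.059  0.022  0.018]
[ 0.53946974 -0.35090822  0.17085543]
```

View pics/w8.png

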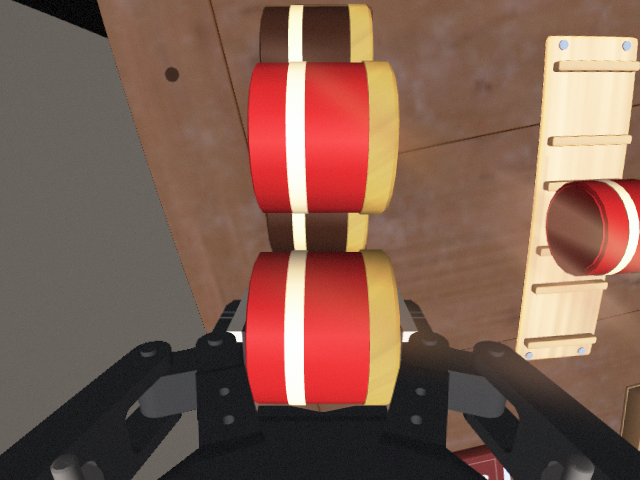

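The picture shows the held tin in line with the first one (columns 246–400 against 249–399), with the gap between them clear. I'll lower it.

Call:
{"op": "servo_tool", "data": {"plan": [[0, 0, 0, 0, 0, 0.3, 44], [0, 0, 0, 0, 0, 0.6, 44], [0, 0, 0, 0, 0, 0.78, 44], [0, 0, 0, 0, 0, 0.86, 44], [0, 0, 0, 0, 0, 0.9, 44], [0, 0, 0, 0, 0, 0.9, 44], [0, 0, 0, 0, 0, 0.9, 44], [0, 0, 0, 0, 0, 0.9, 44]]}}

```text
time_s: 19.37
position: [0.5393, -0.3507, 0.1484]
orientation: [0.003, 1.0, 0.0, -0.0]
wrist_force: [-2.7, 3.2, 5.7]
gripper_width: 0.577
```

```bash
python3 f.py
```

```text
F [-2.29  2.72  5.32] [0.28 0.51 0.49] pos [ 0.5393 -0.3507  0.1484] M [[-1.0, 0.006, -0.0], [0.006, 1.0, 0.0], [0.0, 0.0, -1.0]] w 49.487628561770975 moment [0.709 0.423 0.029]
```

Call:
{"op": "servo_tool", "data": {"plan": [[0, 0, 0, 0.03, 0, -0.01, 44], [0, 0, 0, 0.03, 0, -0.02, 44], [0, 0, 0, 0.03, 0, -0.02, 50], [0, 0, 0, 0.03, 0, -0.02, 53], [0, 0, 0, 0.03, 0, -0.02, 56], [0, 0, 0, 0.03, 0, -0.02, 62], [0, 0, 0, 0.03, 0, -0.02, 70], [0, 0, 0, 0.03, 0, -0.02, 78], [0, 0, 0, 0.03, 0, -0.02, 85], [0, 0, 0, 0.03, 0, -0.02, 85]]}}

```text
time_s: 20.6
position: [0.5387, -0.351, 0.1487]
orientation: [0.003, 1.0, -0.0, 0.0]
wrist_force: [-0.6, 1.1, -0.1]
gripper_width: 0.997
```

Call:
{"op": "servo_tool", "data": {"plan": [[0, 0, 0, 0, 0, 0, 85], [0, 0, 0, 0, 0, -0.2, 85], [0, 0, 0, 0, 0, -0.8, 85], [0, 0, 0, 0, 0, -1.6, 85], [0, 0, 0, 0, 0, -2.6, 85], [0, 0, 0, 0, 0, -3.6, 85], [0, 0, 0, 0, 0, -4.8, 85], [0, 0, 0, 0, 0, -5.6, 85], [0, 0, 0, 0, 0, -6, 85], [0, 0, 0, 0, 0, -6, 85]]}}

```text
time_s: 21.43
position: [0.5393, -0.3513, 0.3013]
orientation: [0.003, 1.0, -0.001, 0.002]
wrist_force: [-0.3, 0.5, -0.3]
gripper_width: 0.997
```

Call:
{"op": "servo_tool", "data": {"plan": [[0, 0, 0, 0, 0, 0, 85], [0, 0, 0, 0, 0, 0, 85], [0, 0, 0, 0, 0, 0, 85]]}}

```text
time_s: 21.68
position: [0.5382, -0.3506, 0.2969]
orientation: [0.003, 1.0, 0.001, -0.001]
wrist_force: [-0.2, -0.4, 0.3]
gripper_width: 0.995
```

```bash
python3 f.py
python3 - <<'E'
from h import *
s=bot.sense();im=bot.read_camera("wrist");cv2.imwrite("pics/w9.png",im);C=cam("wrist",s)
print(s["position"]);m=red(im)
print([(c,a,plane(C,[c],.115)[0].round(3)) for c,a in blobs(m,200)])
E
```

```text
F [0.23 0.05 0.22] [0.54 0.6  0.45] pos [ 0.5386 -0.3509  0.2985] M [[-1.0, 0.006, -0.0], [0.006, 1.0, 0.0], [0.0, 0.0, -1.0]] w 84.6476944778636 moment [ 0.024 -0.044 -0.014]
[ 0.53863044 -0.35092817  0.29846419]
[([295.0, 136.0], 1090, array([ 0.468, -0.37 ,  0.115])), ([328.3, 114.3], 817, array([ 0.454, -0.347,  0.115])), ([328.9, 160.2], 899, array([ 0.485, -0.347,  0.115])), ([528.7, 172.8], 359, array([ 0.493, -0.203,  0.115])), ([296.4, 207.5], 525, array([ 0.518, -0.37 ,  0.115])), ([328.1, 207.7], 863, array([ 0.519, -0.347,  0.115])), ([296.9, 249.1], 406, array([ 0.55 , -0.37 ,  0.115])), ([327.8, 249.9], 672, array([ 0.551, -0.347,  0.115]))]
```

View pics/w9.png

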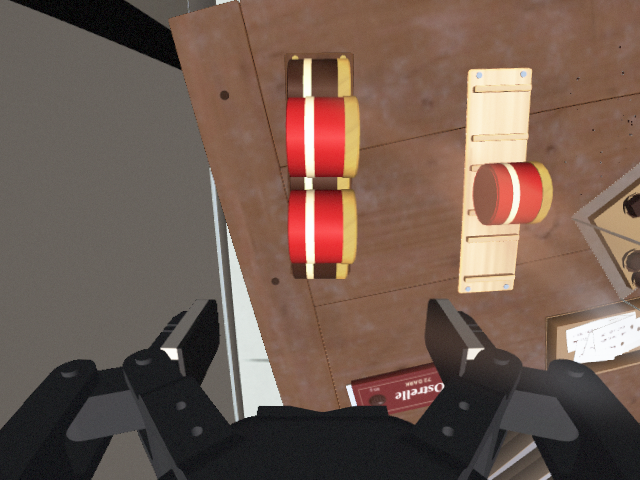

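The picture shows both light tins saddled side by side at (323,137) and (322,227). The heavy tin stands alone on the tray at (512,193).

Call:
{"op": "servo_tool", "data": {"plan": [[0, 0, 0, 0.1, 0.8, 0, 85], [0, 0, -0.2, 0.2, 2.2, 0.4, 80], [0, 0, -0.3, 0.35, 3.7, 1, 74], [0, 0, -0.5, 0.5, 5.1, 1.8, 72], [0, 0, -0.5, 0.65, 6.4, 2.8, 72], [0, 0, -0.5, 0.72, 7.16, 4, 72], [0, 0, -0.5, 0.72, 7.16, 5, 72], [0, 0, -0.5, 0.72, 7.16, 5, 72], [0, 0, -0.5, 0.72, 7.16, 5, 72], [0, 0, -0.5, 0.72, 7.16, 5, 72]], "force": 60}}

```text
time_s: 22.97
position: [0.5226, -0.1725, 0.1751]
orientation: [-0.023, 1.0, -0.0, 0.001]
wrist_force: [0.4, 0.1, 0.4]
gripper_width: 0.843
```

Call:
{"op": "servo_tool", "data": {"plan": [[0, 0, 0, 0, 0, 0.8, 72], [0, 0, 0, 0, 0, 1.8, 72], [0, 0, 0, 0, 0, 2.8, 72], [0, 0, 0, 0, 0, 3.2, 72], [0, 0, 0, 0, 0, 3.32, 66], [0, 0, 0, 0, 0, 3.32, 60], [0, 0, 0, 0, 0, 3.32, 54], [0, 0, 0, 0, 0, 3.32, 48], [0, 0, 0, 0, 0, 3.32, 44], [0, 0, 0, 0, 0, 3.32, 44]], "force": 60}}

```text
time_s: 23.8
position: [0.5228, -0.1724, 0.0924]
orientation: [-0.023, 1.0, -0.001, 0.001]
wrist_force: [-0.1, -1.4, 8.0]
gripper_width: 0.576
```

Call:
{"op": "servo_tool", "data": {"plan": [[0, 0, 0, 0, 0, 0, 44], [0, 0, 0, 0, 0, 0, 44], [0, 0, 0, 0, 0, -0.4, 44], [0, 0, 0, 0, 0, -1.2, 44], [0, 0, 0, 0, 0, -2.4, 44], [0, 0, 0, 0, 0, -3.6, 44], [0, 0, 0, 0, 0, -4.8, 44], [0, 0, 0, 0, 0, -6, 44], [0, 0, 0, 0, 0, -7.2, 44], [0, 0, 0, 0, 0, -8, 44]]}}

```text
time_s: 24.63
position: [0.5216, -0.1716, 0.2943]
orientation: [-0.023, 1.0, -0.0, 0.001]
wrist_force: [0.3, -0.6, -5.2]
gripper_width: 0.574
```

Call:
{"op": "servo_tool", "data": {"plan": [[0, 0, 0, 0, 0, -0.4, 44], [0, 0, 0, 0, 0, -0.55, 44], [0, 0, 0, 0, 0, -0.55, 44], [0, 0, 0, 0, 0, -0.55, 44], [0, 0, 0, 0, 0, -0.55, 44], [0, 0, 0, 0, 0, -0.55, 44], [0, 0, 0, 0, 0, -0.55, 44], [0, 0, 0, 0, 0, -0.55, 44]]}}

```text
time_s: 25.3
position: [0.5216, -0.1718, 0.3037]
orientation: [-0.023, 1.0, 0.0, -0.001]
wrist_force: [0.0, 0.3, -5.3]
gripper_width: 0.581
```

```bash
python3 f.py
python3 - <<'E'
from h import *
a=bot.read_camera("scene")[140:400,270:530];b=bot.read_camera("side")[100:300,230:430]
cv2.imwrite("pics/m10.png",np.hstack([cv2.resize(a,(400,400),interpolation=2),cv2.resize(b,(400,400),interpolation=2)]))
E
```

```text
F [-0.2   0.08 -5.44] [0.49 0.33 0.49] pos [ 0.5218 -0.1718  0.3044] M [[-0.999, -0.046, -0.0], [-0.046, 0.999, -0.0], [0.0, -0.0, -1.0]] w 49.22506652499978 moment [-0.026 -0.017 -0.061]
```

View pics/m10.png

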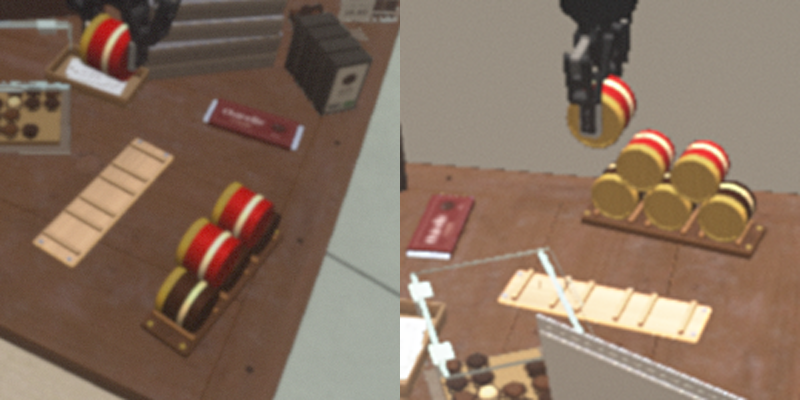

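The two views show both light tins seated on the brown row, the tray empty, and the heavy tin held in the gripper at about z = 0.25 m. Handing in.

```bash
python3 -c "
from station import bot
print(bot.hand_in())"
```

```text
the job is handed in; nothing more can be done
None
```

The job is done and handed in after about 26 s of robot time. The two lighter red tins lie in the two gaps of the brown row, and the heaviest is held up in the gripper.

- **Weights:** the tin nearest the robot weighed 2.3 N, the middle one 5.3 N and the far one 2.45 N. The middle tin, at about 0.54 kg, is the heavy one.
- **Placing:** the near tin went into gap_0 and the far tin into gap_1. I set the heavy tin back in its own groove until both were placed.
- **Last checks:** the final scene and side pictures show both light tins saddled side by side and parallel to the brown row. The brown row, the boxes and the other things look unmoved. The heavy tin is held by its ends with its middle about 25 cm above the table, at a steady 5.4 N.
- **Seating forces:** the first tin met about 15 N when it was lowered and the second about 7.5 N, with small sideways forces. I eased each one by about a millimetre before letting go.
- **Measurements that disagreed:** some automatic lid and colour readings were off, such as the size of the middle tin in one oblique view. I ignored those and used the straight-down measurements instead. After the second placing I did not measure the exact gap positions again; I checked it only by eye and from the colour patches.

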